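# Open the reagent-tablet bottle at the extraction nozzle

### The arm

A 6-joint arm with a two-finger parallel gripper is mounted at the origin on the work surface. World frame = base frame: x ahead of the robot, y to its left, z up, the work surface at z = 0. Lengths are in m, angles in rad, forces in N, time in s.
With the tool pointing down it reaches from about 0.375 to 0.925 m from the base axis. Payload 5.7 kg.
Tool frame: the origin (TCP) lies at the very end of the fingers, on their centre line; the grasp point (between the pads) lies 19 mm behind it (ctrl.hold_point_z is the distance from the TCP to the grasp point, in m); z points along the fingers, y is the line along which they close (so a half turn about z gives the same grasp; the last joint's range is limited). The gripper opens to 85 mm and grips with 20 to 120 N. Pads are 22 mm wide; open, the fingers measure 114 mm over their backs; the gripper's body (76 mm by 85 mm) begins 54 mm behind the grasp point. The pads swing forward as they close: fully open they stand 13 mm farther back than shut.
Start: joints at [1.127, 0.359, 1.51, -0, 1.272, -0.115], TCP at [0.194, 0.568, 0.231] pointing down, gripper open.
Joint ranges: [-2.97, 2.97], [-1.01, 2.36], [0.21, 2.38], [-0.96, 4.11], [0.2, 2.71], [-2.98, 2.98]. Speed limits (rad/s): [2.39, 2.39, 3.14, 3.14, 3.14, 3.14].

### API

Orientations are given as a unit quaternion [x, y, z, w].
In Python, from workcell import status, imaging, job, ctrl gives the robot as it stands.
- The arm moves only by the tool send_rows, never from a script. Its argument "motion" is text: rows parted by semicolons, each of 6 numbers parted by spaces: the shift along the tool's x, y, z normalised to -1 to 1, where 1 is 0.75 m, then the turn, a rotation vector about the tool's x, y, z normalised to -1 to 1, where 1 is 45 degrees. In form: tx ty tz ax ay az; .... A call has 1 to 10 rows; each row is the pose to reach, as a shift and turn from the pose commanded when the call began, along the tool's axes at that moment; what a row does not reach only later rows make up. A row lasts 1/8 s, in which the tool goes at most 62.5 mm and 10.7 degrees, less where a joint would pass 70% of its speed; a pose out of reach is approached as far as the arm can. A call with a number of a shift or a turn outside -1 to 1 is refused whole. A call with a gripper value outside its range is refused whole. "grip" is the opening, from 0 (shut) to 1 (fully open), set as the call begins (left out, the last holds). The fingers move at their own pace and stop on an object; the grip force is fixed at half the most. Time passes only in rows, so rows that repeat a pose let the fingers close. It gives the time, the measured TCP pose, the force, the opening and the grip force at its end, in the units of the state.
- status.sense(): the state, without advancing time (a new reading comes with each control period).
- imaging.camera(name): name is "side" or "top" or "wrist"; returns a dict with "image" (480x640x3 uint8, blue, green, red), "fx", "fy", "cx", "cy" (pixels), "camera_from_world" (4x4, takes a point from world to camera coordinates); the wrist camera has in their place "hand_eye" (4x4, takes a point from camera to tool coordinates, whose origin is the TCP and whose axes are the flange's). Camera axes: x right, y down, z forward; pixel columns grow to the right and rows downward; lengths in m; the calibration is good to about 2 mm. A picture is of the moment at which its call begins: read the wrist's pose just before it. There is no depth.
- job.hand_in(): hands the job in; it is judged then, once.
Trained networks look in a picture, given as the dict that the camera call returned (one of the last four; its "shot" number tells which), for a name from the list of things; names that differ only in an ending like _2 or _b are one class to them, and where a whole thing is asked for, a point or a joint stands for the part that bears it (a point fixed in the world has none). Each returns a list of dicts, best first, with "confidence" (0 to 1); they miss things now and then, are a little off and sometimes report something else, mostly with a low value. They report only what shows in the picture. A call takes as long as a camera call. They do not tell look-alikes from the thing itself.
- imaging.find_in(query, picture): "extent" ([left, top, width, height] in pixels, round what is visible of it).
The state is a dict: "time": time; "q": joint angles; "joint_vel": joint speeds; "tau": joint torques, N m; "eef_pos": TCP position; "eef_rot": TCP orientation; "wrist_force": force on the tool from outside, world axes, zero at the start; "ft_torque": the same for the moment, N m; "gripper_width": finger opening in m; "gripper_force": force on a finger pad.
Only numpy, scipy, OpenCV 4.12 (cv2) and the standard library are available. Lean on these libraries where they do the work, as an engineer would, in place of code of your own. Each camera call takes 0.05 s, during which the arm holds its last target. There are 200 camera calls.

### The job

The bottle of reagent tablets, clamped in its slide carrier, may only be opened in front of the extraction nozzle: with the cap still locked, slide the carrier along its rail from the middle station until it clicks into the station facing the nozzle. There press the push-and-turn cap down, twist it anticlockwise until it is free, and lift it straight up. Finish while still holding the cap in the gripper, level and directly over the open bottle, about 5 to 10 cm above the mouth; do not disturb the mortar, the sample tin or the marker pen.

Things in the scene. Friction and masses are not known exactly. Their poses are not given: they have to be found in the camera images.
- rail: slide unit fixed to the bench: aluminium base plate 110 x 420 x 10 mm, steel guide, notched brass index strip, dark stop block at each end. Origin: middle of the plate's underside, on the bench; x points across it to the side where nozzle and balance stand, y along the rail (the carrier's way), z up. The three stations lie at y = -110, 0 and +110 mm.
- carrier (a joint): carrier's position along the rail's y, m: 0 = middle (loading) station, its start; +0.11 and -0.11 = the outer stations; stops at +/-0.127. A spring ball clicks into a notch at each station: about 8 N to leave a notch, 1 to 2 N between them; let go within 3 mm of a notch it centres itself. Its plate is 80 mm long along the rail, top 39 mm above the bench.
- handle (a point): centre of the carrier's red barrel knob, 26 mm in diameter, 28 mm tall (92 to 120 mm above the bench), upright on a thin steel post 80 mm in front (-x of the rail) of the bottle's axis. Frame parallel to the rail's.
- mouth (a point): centre of the bottle's mouth, 133 mm above the bench, on the axis of the amber bottle (60 mm in diameter); a collar clamps the bottle to the carrier so that it neither turns nor lifts. It moves with the carrier; frame parallel to the rail's.
- cap: the bottle's loose white ribbed push-and-turn cap, 50 mm in diameter, 28 mm tall, about 40 g, red mark on its rim at -x. Origin: centre of its lower rim, z out of its top. Locked on the bottle, its origin is 14 mm below the mouth and its x axis within about 5 degrees of the mouth's x. Grip it at any yaw.
- cap_top (a point): centre of the cap's top, 147 mm above the bench while locked. A spring in the cap pushes it up and teeth lock it: press it down at least 4 mm (about 12 N; it bottoms at 6 mm, 15 N) and, keeping it down, turn it anticlockwise seen from above; from 50 degrees on it can be lifted off, at about 72 degrees it meets a stop, so 60 degrees is a good turn.
- inlet (a point): centre of the grey extraction nozzle's flat dark mouth, 116 mm wide, 100 to 132 mm above the bench. The nozzle stands behind the rail at one of the two outer stations, facing the rail; the bottle is in front of it when its mouth's y in this frame is 0 (then 80 mm away). x points away from the rail, y as the rail's y.
- balance: grey bench balance, 190 x 160 mm, its pan 58 mm high, fixed, behind the rail at the other outer station. Origin: on the bench, 70 mm behind its front edge.
- mortar: bystander: white porcelain mortar, 92 mm in diameter, 52 mm tall, with its pestle sticking out to 97 mm high. Origin: centre of its underside.
- tin: bystander: round aluminium sample tin with lid, 71 mm in diameter, 50 mm tall. Origin: centre of its underside.
- marker: bystander: blue and white marker pen, 110 mm long, 14 mm thick, lying on the bench along its x. Origin: its middle, on the bench.
Not all that is in view belongs to the job. Several things look just like the part that bears inlet: the one meant starts farthest to the robot's left.

How it is judged:
On the way, in this order (a step that is already met when the one before it is completed fails the run):
1. the carrier is in the station facing the nozzle, the cap still locked on the bottle (y of mouth in the frame of inlet between -0.003 and 0.003 m and velocity of joint carrier between -0.01 and 0.01 m/s and angle between the x axis of cap and the x axis of mouth, either way round below 0.3 rad and z of cap in the frame of mouth below -0.012 m), for 0.2 s.
2. at that station the locked cap is pressed down (y of mouth in the frame of inlet between -0.003 and 0.003 m and angle between the x axis of cap and the x axis of mouth, either way round below 0.3 rad and z of cap in the frame of mouth below -0.0168 m), for 0.06 s.
3. at that station the cap, still down on the neck, is turned past its teeth (y of mouth in the frame of inlet between -0.003 and 0.003 m and angle between the x axis of cap and the x axis of mouth, either way round above 0.6 rad and z of cap in the frame of mouth below -0.012 m), for 0.06 s.
At the end, for the whole second after the job is handed in: The carrier sits within 3 mm of the station facing the nozzle; the cap is held still in the gripper's fingers, touching neither bottle nor slide, its lower rim 30 to 140 mm above the mouth, within 30 mm of the bottle's axis and within 11 degrees of level (y of mouth in the frame of inlet between -0.003 and 0.003 m and z of cap in the frame of mouth between 0.03 and 0.14 m and horizontal distance between cap and mouth below 0.03 m and angle between cap's own z axis and vertical below 0.2 rad and linear speed of cap below 0.02 m/s and contact force between the fingers and cap above 2 N and contact force between cap and rail below 0.1 N); the arm keeps its last pose, push and grip.
It fails at once if the mortar with pestle is pushed more than 20 mm or tipped (distance of mortar from where it was at the start of the episode above 0.02 m or angle between mortar's own z axis and vertical above 0.3 rad).
It fails at once if the sample tin is pushed more than 20 mm or tipped (distance of tin from where it was at the start of the episode above 0.02 m or angle between tin's own z axis and vertical above 0.3 rad).
It fails at once if the marker pen is pushed more than 20 mm or tipped (distance of marker from where it was at the start of the episode above 0.02 m or angle between marker's own z axis and vertical above 0.3 rad).
It also fails if it takes over 58 s, if anything falls off the work surface, if the arm or the gripper's body presses on something with over 40 N, if the wrist force passes 120 N, or if a joint passes its speed limit or range.

## Working session

There is one attempt and no reset: what is moved stays moved. The work goes in short steps, Python scripts to look and compute and a tool call to move; the robot and the scene stay as the last step left them, time stands still between calls to the robot, and variables do not carry over. Pictures are saved under pics/ and viewed, at most 10 in all, crops included, and the job is handed in when it is done.

Besides the shell and the picture viewer there is one more tool, called after "Call:" as name(argument=value, ...) on one line, values as JSON. send_rows: Moves the arm, as the interface text tells. Its arguments: {"type":"object","properties":{"motion":{"type":"string"},"grip":{"type":"number"}},"required":["motion"]}

```bash
mkdir -p pics
python3 - <<'E'
from workcell import status, imaging, job, ctrl
import cv2,json
s=status.sense();print(s['time'],s['eef_pos'],s['eef_rot'],ctrl.hold_point_z)
for n in ['top','side']:
    p=imaging.camera(n);cv2.imwrite(f'pics/{n}0.png',p['image'])
    print(n,p['fx'],p['fy'],p['cx'],p['cy'],p['camera_from_world'])
    for q in ['rail','handle','cap','inlet','balance','mortar','tin','marker','mouth']:
        try: print(q,[(d['extent'],round(d['confidence'],2)) for d in imaging.find_in(q,p)][:5])
        except Exception as e: print(q,e)
E
```

```text
0.0 [0.19345207 0.56722864 0.23042999] [ 1.63661206e-01  9.86516155e-01 -9.03968408e-04 -2.60873266e-04] 0.0187
top 554.2528536184552 554.2528536184552 315.15520460678835 238.34384021158016 [[-0.00185762 -0.99999306  0.00323031 -0.00787113]
 [-0.99102329  0.00140912 -0.1336819   0.59270878]
 [ 0.13367642 -0.00344964 -0.99101903  1.26160982]
 [ 0.          0.          0.          1.        ]]
rail [([232.2, 220.5, 176.8, 73.1], 0.63), ([336.1, 138.4, 81.1, 86.8], 0.61), ([316.3, 332.7, 48.3, 9.0], 0.5)]
handle [([304.8, 231.9, 33.6, 62.1], 0.69), ([169.3, 206.9, 25.6, 33.6], 0.51)]
cap [([309.5, 235.1, 23.2, 26.8], 0.78)]
inlet [([248.5, 139.6, 52.5, 72.5], 0.82)]
balance [([336.3, 139.3, 79.8, 88.2], 0.68)]
mortar [([448.6, 246.5, 40.7, 45.9], 0.8)]
tin [([165.1, 206.6, 30.5, 34.8], 0.58)]
marker [([316.9, 333.7, 46.2, 6.9], 0.53)]
mouth [([300.9, 229.0, 41.6, 61.1], 0.61)]
side 486.53599107801494 486.53599107801494 316.3308434073407 246.5783130195432 [[ 0.97412256 -0.22597002  0.00477441 -0.60439546]
 [-0.1203982  -0.53666416 -0.83516217  0.16049885]
 [ 0.19128387  0.81297548 -0.54998305  1.10586   ]
 [ 0.          0.          0.          1.        ]]
rail [([254.7, 235.8, 72.1, 116.5], 0.58)]
handle [([252.9, 251.1, 61.4, 41.3], 0.68)]
cap []
inlet [([318.4, 207.3, 73.4, 62.1], 0.91), ([374.6, 328.0, 103.1, 95.3], 0.72), ([279.7, 230.7, 24.2, 28.4], 0.69)]
balance [([331.6, 273.7, 102.2, 66.1], 0.92), ([253.5, 250.1, 62.0, 44.1], 0.34)]
mortar [([280.1, 362.4, 54.6, 46.8], 0.84)]
tin [([286.5, 201.1, 19.8, 22.5], 0.81), ([213.4, 295.6, 11.6, 35.7], 0.52)]
marker [([210.8, 295.4, 13.1, 33.0], 0.63)]
mouth [([254.0, 248.0, 62.5, 45.0], 0.84)]
```

View pics/top0.png

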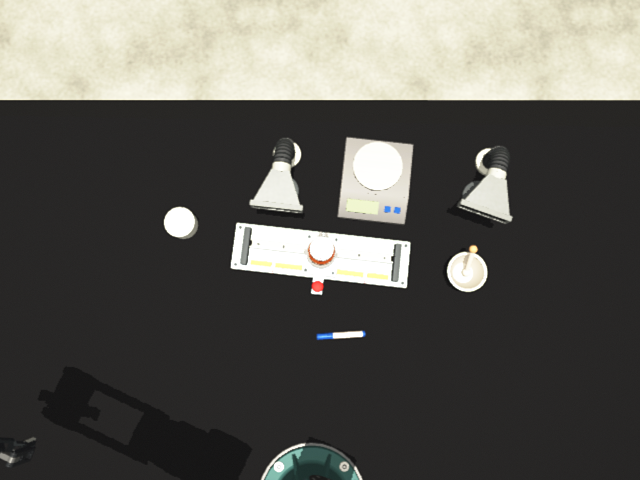

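View pics/side0.png

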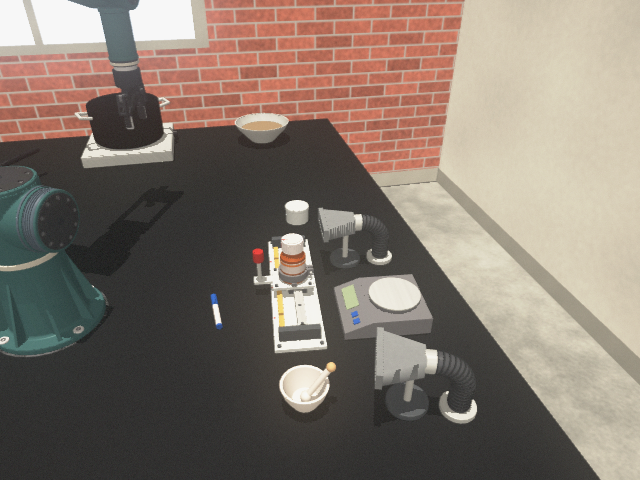

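The top picture shows the rail in the middle, with the cap at about (321,246) and the red knob at (317,286). There are two look-alike nozzles, at (278,190) and (490,195). World +y is image left, so the nozzle meant is the one at (278,190), which makes the target the +y station. The balance at (376,180) does not stand at that station. Red things that could be taken for the knob: only the one at (317,286); the red at (321,255) is the bottle or the cap mark. White round things that could be taken for the cap: tin (180,222), mortar (467,271), pan (377,166). The cap is the one at (321,246).

```bash
cat > h.py <<'E'
import numpy as np,cv2
from workcell import status, imaging, job, ctrl
from scipy.spatial.transform import Rotation as R
def ray(p,uv,T=None):
    T=np.array(p['camera_from_world']) if T is None else T
    C=np.linalg.inv(T); d=C[:3,:3]@np.array([(uv[0]-p['cx'])/p['fx'],(uv[1]-p['cy'])/p['fy'],1]); return C[:3,3],d
def onz(p,uv,z,T=None):
    o,d=ray(p,uv,T); return o+d*(z-o[2])/d[2]
def wristT(p,s):
    B=np.eye(4);B[:3,:3]=R.from_quat(s['eef_rot']).as_matrix();B[:3,3]=s['eef_pos']
    return np.linalg.inv(B@np.array(p['hand_eye']))
def red(img):
    b,g,r=[img[...,i].astype(int) for i in range(3)]
    return ((r>120)&(g<60)&(b<60)).astype(np.uint8)
def rel(target,yaw_quat,s=None):
    s=s or status.sense(); r=R.from_quat(s['eef_rot'])
    return r.inv().apply(np.array(target)-s['eef_pos'])/0.75,(r.inv()*R.from_quat(yaw_quat)).as_rotvec()/np.radians(45)
E
python3 - <<'E'
from h import *
p=imaging.camera('top');im=p['image']
n,l,st,c=cv2.connectedComponentsWithStats(red(im))
for i in range(1,n):
    if st[i,4]>8: print(st[i],c[i],onz(p,c[i],.12))
g=cv2.cvtColor(im,cv2.COLOR_BGR2GRAY); roi=g[215:300,225:420]
m=(roi>110).astype(np.uint8); m=cv2.morphologyEx(m,cv2.MORPH_CLOSE,np.ones((9,9)))
# remove handle foot below plate by opening
m=cv2.morphologyEx(m,cv2.MORPH_OPEN,np.ones((25,25)))
cs=max(cv2.findContours(m,0,2)[0],key=cv2.contourArea)
box=cv2.boxPoints(cv2.minAreaRect(cs))+[225,215]
W=np.array([onz(p,b,.01) for b in box]);print(box,W,W.mean(0))
for i in range(4):
    d=W[(i+1)%4]-W[i];print(np.linalg.norm(d),np.degrees(np.arctan2(d[1],d[0])))
for q in ['cap']:
  e=imaging.find_in(q,p)[0]['extent'];print(onz(p,[e[0]+e[2]/2,e[1]+e[3]/2],.14))
cv2.imwrite('pics/crop.png',cv2.resize(im[130:305,220:430],None,fx=3.5,fy=3.4,interpolation=cv2.INTER_CUBIC))
E
```

```text
[[230.15583801 270.07154465]
 [235.42469788 221.77360535]
 [411.69064331 241.0026207 ]
 [406.42178345 289.30056   ]] [[ 0.52072049  0.19372645  0.01      ]
 [ 0.6373005   0.18320252  0.01      ]
 [ 0.58994158 -0.2408278   0.01      ]
 [ 0.47433294 -0.22540288  0.01      ]] [ 0.55557388 -0.02232543  0.01      ]
0.11705405452953337 -5.158233894907877
0.42666682521251187 -96.37281553947508
0.11663312616612358 172.40027313613166
0.42168850803300023 83.68443676977617
[ 0.55441742 -0.01869645  0.14      ]
```

View pics/crop.png

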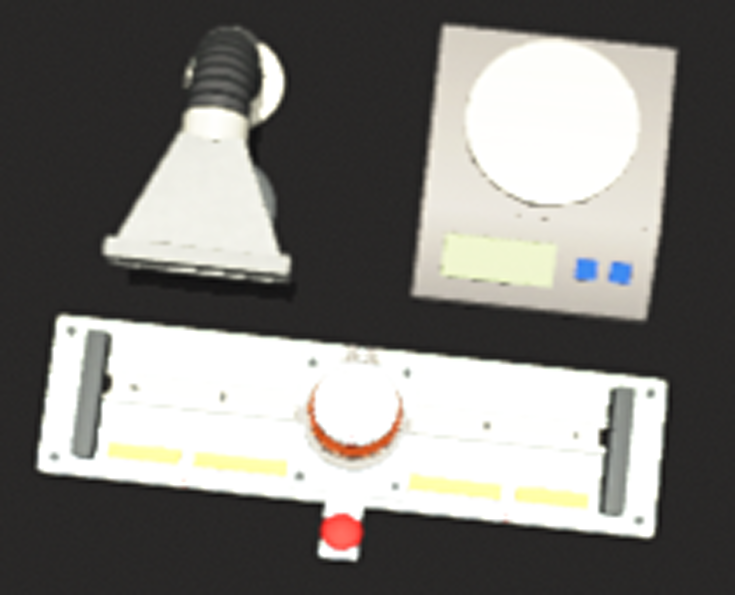

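Run:
```python
from h import *
p=imaging.camera('top')
sc=lambda u,v:[220+(u+.5)/3.5-.5,130+(v+.5)/3.4-.5]
c=[sc(60,317),sc(667,380),sc(655,537),sc(38,472)]
W=np.array([onz(p,b,.01) for b in c]);print(W,W.mean(0))
for a,b in((1,0),(2,3)):
    d=W[b]-W[a];print(np.linalg.norm(d),np.degrees(np.arctan2(d[1],d[0])))
k=onz(p,sc(342,532),.115);print('knob',k,'cap',onz(p,sc(355,410),.145))
yaw=np.arctan2(*(W[0]-W[1]+W[3]-W[2])[[1,0]])
x=np.array([np.sin(yaw),-np.cos(yaw),0]);print('yaw',np.degrees(yaw)-90,'knob pred',W.mean(0)-.08*x,k+.08*x)
n1,n2=onz(p,sc(105,245),.132),onz(p,sc(290,262),.132);nm=(n1+n2)/2
print('nozzle',nm,'rail y of it',(nm-W.mean(0))@np.array([np.cos(yaw),np.sin(yaw),0]), (nm-W.mean(0))@x)
q=R.from_matrix(np.column_stack([-x,[np.cos(yaw),np.sin(yaw),0],[0,0,-1]])).as_quat()
print(q,rel([k[0],k[1],.20],q))
```

```text
[[ 0.63458857  0.17987659  0.01      ]
 [ 0.58895575 -0.23725482  0.01      ]
 [ 0.47838487 -0.22636453  0.01      ]
 [ 0.52454049  0.19297769  0.01      ]] [ 0.55661742 -0.02269127  0.01      ]
0.41962002765666145 83.75685329558726
0.42187467707951687 83.71892531915483
knob [ 0.47717715 -0.0131991   0.115     ] cap [ 0.55268499 -0.02115181  0.145     ]
yaw -6.262161503580472 knob pred [ 0.47709476 -0.01396504  0.01      ] [ 0.55669981 -0.02192533  0.115     ]
nozzle [0.65609812 0.0772687  0.132     ] rail y of it 0.11021466961270014 0.08798369943751184
[0.05462047 0.99850719 0.         0.        ] (array([-0.60782942, -0.61115415,  0.04175529]), array([-1.43221122e-04,  6.69016018e-06, -2.79500272e-01]))
```

Call:
send_rows(motion="-0.608 -0.611 0.042 0 0 -0.2795; -0.608 -0.611 0.042 0 0 -0.2795; -0.608 -0.611 0.042 0 0 -0.2795; -0.608 -0.611 0.042 0 0 -0.2795; -0.608 -0.611 0.042 0 0 -0.2795; -0.608 -0.611 0.042 0 0 -0.2795; -0.608 -0.611 0.042 0 0 -0.2795; -0.608 -0.611 0.042 0 0 -0.2795; -0.608 -0.611 0.042 0 0 -0.2795; -0.608 -0.611 0.042 0 0 -0.2795", grip=1)

```text
time: 2.4
eef_pos: [0.4684, 0.0049, 0.2012]
eef_rot: [0.055, 0.998, 0.0, 0.001]
wrist_force: [1.2, 0.5, -0.5]
gripper_width: 0.0854
gripper_force: 0.0
```

Call:
send_rows(motion="0 0 0 0 0 0; 0 0 0 0 0 0; 0 0 0 0 0 0; 0 0 0 0 0 0")

```text
time: 2.9
eef_pos: [0.467, 0.0082, 0.201]
eef_rot: [0.054, 0.999, 0.0, -0.0]
wrist_force: [0.4, -0.2, 0.1]
gripper_width: 0.085
gripper_force: 0.0
```

Run:
```python
from h import *
s=status.sense();p=imaging.camera('wrist');im=p['image'];cv2.imwrite('pics/w1.png',im);T=wristT(p,s)
print(s['time'],s['eef_pos'],s['eef_rot'])
n,l,st,c=cv2.connectedComponentsWithStats(red(im))
for i in range(1,n):
    if st[i,4]>80: print(st[i],c[i],onz(p,c[i],.12,T))
for q in ['cap','handle']:
  for e in imaging.find_in(q,p): e=e['extent'];print(q,e,onz(p,[e[0]+e[2]/2,e[1]+e[3]/2],.145,T))
q=[0.0546,.9985,0,0];print(rel([.477,-.0135,.093],q,s))
```

```text
2.9 [0.4670178  0.00818157 0.20098864] [ 5.35333242e-02  9.98566062e-01  4.15598886e-06 -5.73019099e-05]
[ 268  254   40   38 1175] [287.16765957 272.00765957] [ 0.47854184 -0.01333156  0.12      ]
cap [245.4, 358.8, 88.1, 85.9] [ 0.54700409 -0.01904178  0.145     ]
handle [246.0, 216.1, 100.5, 173.9] [ 0.48698603 -0.00760992  0.145     ]
handle [371.4, 409.8, 79.4, 54.0] [0.57843248 0.04816236 0.145     ]
(array([-0.01634058, -0.02732041,  0.14398291]), array([ 2.60015698e-06, -1.46278319e-04,  2.72140153e-03]))
```

View pics/w1.png

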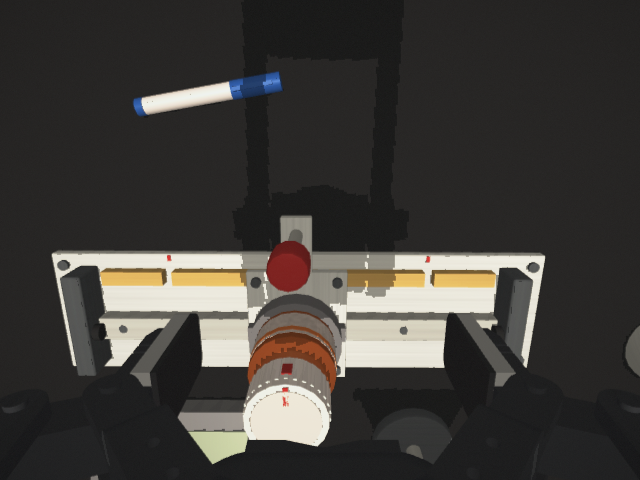

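The wrist view shows the red knob at (288,265), in line with my estimate; the cap is at (287,420). I'll shift sideways, go down and grip the knob.

Call:
send_rows(motion="-0.016 -0.028 0 0 0 0; -0.016 -0.028 0 0 0 0; -0.016 -0.028 0.05 0 0 0; -0.016 -0.028 0.1 0 0 0; -0.016 -0.028 0.144 0 0 0; -0.016 -0.028 0.144 0 0 0; -0.016 -0.028 0.144 0 0 0; -0.016 -0.028 0.144 0 0 0")

```text
time: 4.05
eef_pos: [0.4783, -0.0153, 0.0943]
eef_rot: [0.055, 0.999, -0.0, 0.001]
wrist_force: [-0.6, -0.8, -0.5]
gripper_width: 0.0857
gripper_force: 0.0
```

Call:
send_rows(motion="0 0 0 0 0 0; 0 0 0 0 0 0; 0 0 0 0 0 0; 0 0 0 0 0 0; 0 0 0 0 0 0; 0 0 0 0 0 0", grip=0)

```text
time: 4.8
eef_pos: [0.4774, -0.0145, 0.0935]
eef_rot: [0.055, 0.998, 0.001, 0.0]
wrist_force: [-1.0, 4.2, 7.3]
gripper_width: 0.024
gripper_force: 58.4
```

Run:
```python
from h import *
s=status.sense();print(s['time'],s['eef_pos'],s['gripper_width'],s['gripper_force'],s['wrist_force'])
d=np.radians(90-6.26);t=s['eef_pos']+.11*np.array([np.cos(d),np.sin(d),0]);print(t,rel(t,[0.0546,.9985,0,0],s))
```

```text
4.8 [ 0.47738582 -0.01450974  0.09348324] 0.024014030483232453 58.38662087917328 [-0.95358861  4.16672652  7.26152755]
[0.48938026 0.09483437 0.09348324] (array([1.06445415e-04, 1.46666511e-01, 1.85047322e-04]), array([ 0.00160662,  0.00053292, -0.00092676]))
```

Call:
send_rows(motion="0 0.015 0 0 0 0; 0 0.035 0 0 0 0; 0 0.055 0 0 0 0; 0 0.075 0 0 0 0; 0 0.095 0 0 0 0; 0 0.115 0 0 0 0; 0 0.13 0 0 0 0; 0 0.14 0 0 0 0; 0 0.1467 0 0 0 0; 0 0.1467 0 0 0 0")

```text
time: 6.05
eef_pos: [0.4897, 0.0951, 0.0935]
eef_rot: [0.055, 0.998, 0.001, 0.001]
wrist_force: [-1.2, 4.8, 4.6]
gripper_width: 0.0245
gripper_force: 59.3
```

Call:
send_rows(motion="0 0 0 0 0 0; 0 0 0 0 0 0; 0 0 0 0 0 0; 0 0 0 0 0 0")

```text
time: 6.55
eef_pos: [0.4897, 0.0952, 0.0935]
eef_rot: [0.055, 0.998, 0.001, 0.001]
wrist_force: [-0.9, 5.4, 5.3]
gripper_width: 0.0243
gripper_force: 59.3
```

Run:
```python
from h import *
s=status.sense();print(s['time'],s['eef_pos'],s['gripper_width'],s['wrist_force'])
```

```text
6.55 [0.48972999 0.09517768 0.09347666] 0.02431947178172099 [-0.88617601  5.38268833  5.25427195]
```

Next I release so that it centres itself, then rise.

Call:
send_rows(motion="0 0 0 0 0 0; 0 0 0 0 0 0; 0 0 0 0 0 0; 0 0 0 0 0 0; 0 0 0 0 0 0", grip=1)

```text
time: 7.18
eef_pos: [0.4892, 0.094, 0.0928]
eef_rot: [0.055, 0.999, -0.0, -0.0]
wrist_force: [0.5, 0.9, -1.1]
gripper_width: 0.0854
gripper_force: 0.0
```

Call:
send_rows(motion="0 0 -0.05 0 0 0; 0 0 -0.1 0 0 0; 0 0 -0.16 0 0 0; 0 0 -0.16 0 0 0; 0 0 -0.16 0 0 0; 0 0 -0.16 0 0 0")

```text
time: 7.92
eef_pos: [0.488, 0.094, 0.2115]
eef_rot: [0.055, 0.999, -0.0, -0.001]
wrist_force: [0.2, -0.5, -0.5]
gripper_width: 0.0854
gripper_force: 0.0
```

Run:
```python
from h import *
s=status.sense();pw=imaging.camera('wrist');T=wristT(pw,s);cv2.imwrite('pics/w2.png',pw['image'])
print(s['time'],s['eef_pos'],s['gripper_width'])
pt=imaging.camera('top')
for p,TT in ((pw,T),(pt,None)):
  n,l,st,c=cv2.connectedComponentsWithStats(red(p['image']))
  for i in range(1,n):
    if st[i,4]>15: print('red',st[i],c[i],onz(p,c[i],.12,TT))
  for e in imaging.find_in('cap',p): x=e['extent'];print('cap',x,e['confidence'],onz(p,[x[0]+x[2]/2,x[1]+x[3]/2],.14,TT))
```

```text
7.925 [0.48803617 0.09404602 0.21154432] 0.08538860500641794
red [ 307  231   39   37 1122] [325.71836007 248.44474153] [0.49089556 0.09575053 0.12      ]
cap [284.2, 332.4, 86.2, 96.2] 0.97 [0.56702758 0.08837925 0.14      ]
cap [527.4, 297.4, 112.6, 97.6] 0.67 [0.56024164 0.23910419 0.14      ]
```

View pics/w2.png

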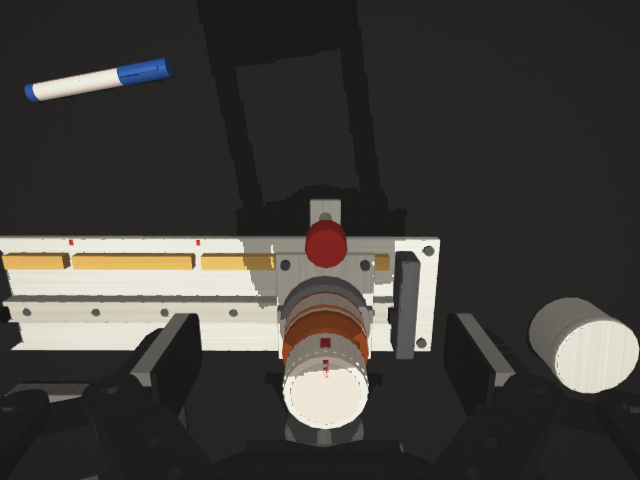

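The wrist view shows the carrier near the end stop, with the knob at (326,243), the cap top at (326,393) and the red mark still facing -x. The measured travel is 109.8 mm. I'll go over the cap.

Run:
```python
from h import *
s=status.sense();pw=imaging.camera('wrist');T=wristT(pw,s);print(s['q'],np.array(pw['hand_eye'])[:3,3])
print('captop',onz(pw,[326,393],.147,T),'knob',onz(pw,[326,243],.12,T))
print(rel([.5685,.087,.2115],[0.0546,.9985,0,0],s),rel([.5685,.087,.118],[0.0546,.9985,0,0],s))
```

```text
[ 5.13749993e-02  2.32932765e-01  1.74962719e+00 -1.06983570e-04
  1.16082158e+00 -1.41008070e+00] [ 7.13018958e-02  1.33452133e-04 -1.42242914e-01]
captop [0.57159089 0.0871735  0.147     ] knob [0.48843863 0.09630286 0.12      ]
(array([-0.10684785,  0.00222644,  0.00052815]), array([-4.87658662e-04, -2.22835926e-03, -5.43196398e-05])) (array([-0.10706604,  0.00227419,  0.12519462]), array([-4.87658662e-04, -2.22835926e-03, -5.43196398e-05]))
```

Call:
send_rows(motion="-0.108 0.002 0 0 0 0; -0.108 0.002 0 0 0 0; -0.108 0.002 0 0 0 0; -0.108 0.002 0.05 0 0 0; -0.108 0.002 0.1 0 0 0; -0.108 0.002 0.125 0 0 0; -0.108 0.002 0.125 0 0 0; -0.108 0.002 0.125 0 0 0; -0.108 0.002 0.125 0 0 0")

```text
time: 9.3
eef_pos: [0.5705, 0.0868, 0.1204]
eef_rot: [0.055, 0.999, 0.0, 0.001]
wrist_force: [0.3, -0.4, 0.3]
gripper_width: 0.0855
gripper_force: 0.0
```

Call:
send_rows(motion="0 0 0 0 0 0; 0 0 0 0 0 0; 0 0 0 0 0 0; 0 0 0 0 0 0; 0 0 0 0 0 0", grip=0)

```text
time: 9.93
eef_pos: [0.5701, 0.0868, 0.1198]
eef_rot: [0.055, 0.999, -0.0, 0.0]
wrist_force: [-1.6, 0.2, 6.1]
gripper_width: 0.0489
gripper_force: 60.8
```

Run:
```python
from h import *
s=status.sense();print(s['time'],s['eef_pos'],s['gripper_width'],s['gripper_force'],s['wrist_force'],s['ft_torque'])
p=imaging.camera('side');cv2.imwrite('pics/s2.png',cv2.resize(p['image'][170:330,220:420],None,fx=4,fy=3.75))
```

```text
9.925 [0.57010417 0.08677793 0.119816  ] 0.048939991106562795 60.82572956336662 [-1.63155703  0.20637884  6.08449384] [-0.03683496  0.23562588  0.01544131]
```

View pics/s2.png

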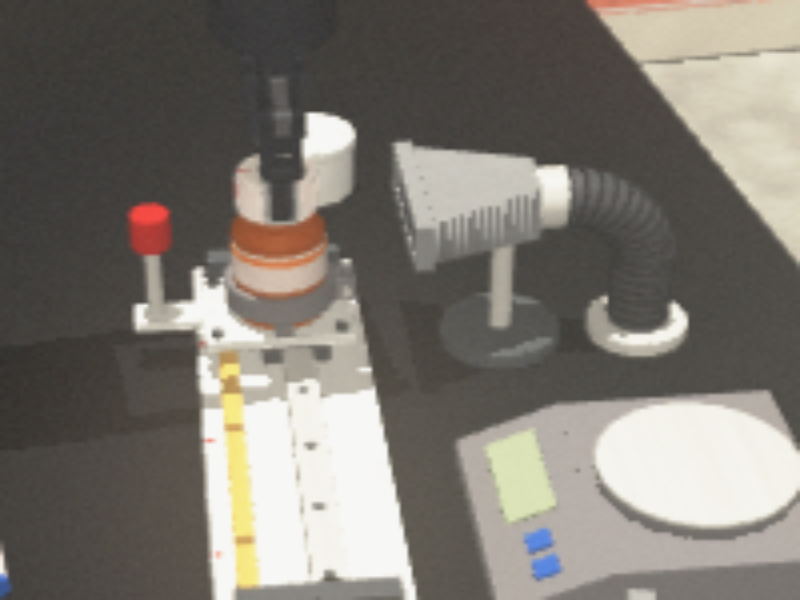

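The side view shows the fingers on the cap at (280,190), with the bottle in front of the nozzle. I'll press down.

Call:
send_rows(motion="0 0 0.003 0 0 0; 0 0 0.006 0 0 0; 0 0 0.0075 0 0 0; 0 0 0.0075 0 0 0; 0 0 0.0075 0 0 0")

```text
time: 10.6
eef_pos: [0.5702, 0.0868, 0.115]
eef_rot: [0.055, 0.999, -0.0, 0.0]
wrist_force: [-3.7, -0.6, 12.2]
gripper_width: 0.0486
gripper_force: 61.5
```

Call:
send_rows(motion="0 0 0.002 0 0 0; 0 0 0.004 0 0 0; 0 0 0.004 0 0 0; 0 0 0.004 0 0 0")

```text
time: 11.1
eef_pos: [0.5702, 0.0869, 0.1138]
eef_rot: [0.055, 0.999, 0.0, 0.001]
wrist_force: [-8.8, 0.6, 27.8]
gripper_width: 0.0489
gripper_force: 63.3
```

It bottomed at 28 N. Now I twist 60° anticlockwise, which is negative about tool z.

Call:
send_rows(motion="0 0 0 0 0 -0.1; 0 0 0 0 0 -0.2; 0 0 0 0 0 -0.3; 0 0 0 0 0 -0.4; 0 0 0 0 0 -0.5; 0 0 0 0 0 -0.6; 0 0 0 0 0 -0.7; 0 0 0 0 0 -0.7")

```text
time: 12.1
eef_pos: [0.5707, 0.0874, 0.1138]
eef_rot: [-0.219, 0.976, 0.0, 0.001]
wrist_force: [-7.9, 2.3, 26.9]
gripper_width: 0.0488
gripper_force: 63.1
```

Call:
send_rows(motion="0 0 0 0 0 -0.1; 0 0 0 0 0 -0.2; 0 0 0 0 0 -0.3; 0 0 0 0 0 -0.4; 0 0 0 0 0 -0.5; 0 0 0 0 0 -0.6; 0 0 0 0 0 -0.65; 0 0 0 0 0 -0.65; 0 0 0 0 0 -0.65")

```text
time: 13.22
eef_pos: [0.5704, 0.0877, 0.1138]
eef_rot: [-0.458, 0.889, 0.0, 0.001]
wrist_force: [-7.1, 2.5, 26.6]
gripper_width: 0.0487
gripper_force: 63.1
```

Run:
```python
from h import *
s=status.sense();print(s['time'],s['eef_pos'],s['gripper_width'],s['gripper_force'],s['wrist_force'],s['ft_torque'])
x=R.from_quat(s['eef_rot']).as_matrix()[:,1];print(np.degrees(np.arctan2(x[1],x[0]))-83.7)
p=imaging.camera('side');cv2.imwrite('pics/s3.png',cv2.resize(p['image'][200:300,240:340],None,fx=6,fy=6))
```

```text
13.225 [0.57044227 0.08769871 0.11378551] 0.04874597290876393 63.11051374068484 [-7.1226613   2.53985063 26.64203846] [0.44537931 1.28982    0.02337937]
60.778218125140924
```

View pics/s3.png

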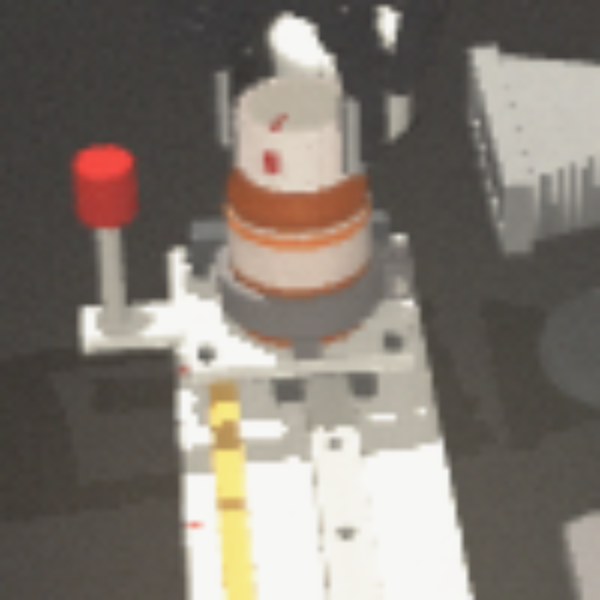

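The red mark is now at (271,161) facing the camera, so the cap has turned with the gripper. I'll lift it straight up.

Call:
send_rows(motion="0 0 -0.008 0 0 0; 0 0 -0.016 0 0 0; 0 0 -0.03 0 0 0; 0 0 -0.05 0 0 0; 0 0 -0.075 0 0 0; 0 0 -0.1 0 0 0; 0 0 -0.12 0 0 0; 0 0 -0.127 0 0 0; 0 0 -0.127 0 0 0; 0 0 -0.127 0 0 0")

```text
time: 14.52
eef_pos: [0.5693, 0.0868, 0.205]
eef_rot: [-0.458, 0.889, 0.0, -0.001]
wrist_force: [0.1, -0.5, -0.6]
gripper_width: 0.0488
gripper_force: 62.1
```

Run:
```python
from h import *
s=status.sense();print(s['time'],s['eef_pos'],s['gripper_width'],s['gripper_force'],s['wrist_force'])
p=imaging.camera('side');cv2.imwrite('pics/s4.png',cv2.resize(p['image'][150:310,220:420],None,fx=4,fy=3.75))
```

```text
14.525 [0.56930841 0.08675151 0.20502724] 0.048771353783150576 62.05835812026635 [ 0.06938394 -0.50725548 -0.5522165 ]
```

View pics/s4.png

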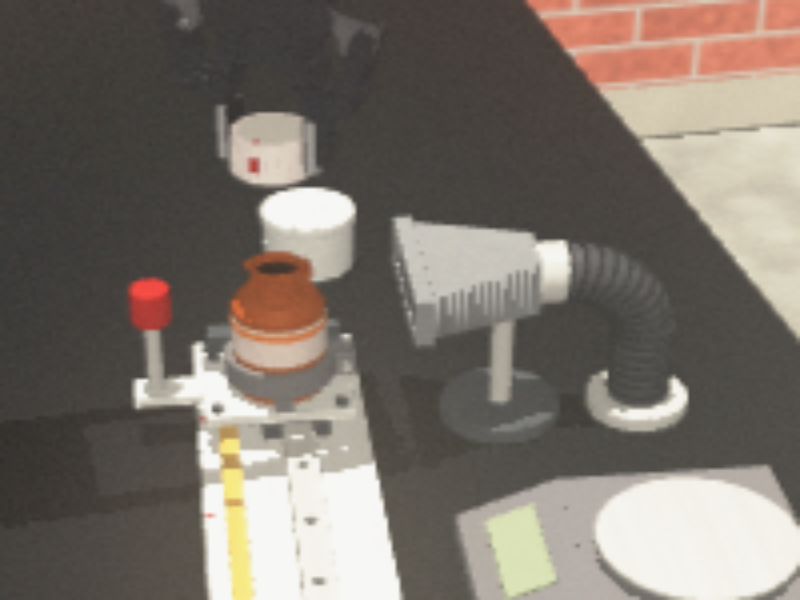

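The cap at (270,148) is held level above the open bottle mouth at (280,265). I'll let it settle, then hand in.

Call:
send_rows(motion="0 0 0 0 0 0; 0 0 0 0 0 0; 0 0 0 0 0 0; 0 0 0 0 0 0")

```text
time: 15.08
eef_pos: [0.5699, 0.0868, 0.2057]
eef_rot: [-0.458, 0.889, -0.0, -0.0]
wrist_force: [0.0, 0.9, -0.6]
gripper_width: 0.0487
gripper_force: 62.1
```

```bash
python3 -c "
from workcell import job
print(job.hand_in())"
```

```text
the job is handed in; nothing more can be done
None
```

I slid the carrier to the nozzle station, pressed and twisted the cap off there, and handed in at about 15 s with it held level about 7 cm above the open bottle; hand-in returned no verdict.

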